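# Slide a loaded ware tray up a step and home against a fence

## Robot

A 6-joint arm with a two-finger parallel gripper is mounted at the origin on a cart in front of the work surface, level with it; the furniture and walls round the work are solid. World frame = base frame: x ahead of the robot, y to its left, z up, the work surface at z = 0. Lengths are in m, angles in rad, forces in N, time in s.
With the tool pointing down it reaches from about 0.35 to 0.775 m from the base axis. Payload 5.5 kg.
Tool frame: the origin (TCP) lies on the centre line of the jaws, within the pads' length; the fingertips stand 22 mm ahead of it and the grasp point (between the pads) lies 3 mm ahead of it (tips_ahead is the z of the fingertips in the tool frame, in m); z points along the fingers, y is the line along which they close (so a half turn about z gives the same grasp; the last joint's range is limited). The gripper opens to 85 mm and grips with 20 to 120 N. Pads are 22 mm wide; open, the fingers measure 114 mm over their backs; the gripper's body (76 mm by 85 mm) begins 54 mm behind the grasp point. The pads swing forward as they close: fully open they stand 13 mm farther back than shut.
Start: joints at [-1.247, 0.313, 0.046, 1.304, 0, 1.431], TCP at [0.257, -0.514, 0.253] pointing down, gripper open.
Joint ranges: [-2.76, 2.76], [-0.86, 1.69], [-1.03, 1.26], [-2.2, 2.34], [-1.47, 1.5], [-3.14, 3.14]. Speed limits (rad/s): [2.57, 2.57, 3.14, 3.14, 3.14, 3.14].

## Interface

Orientations are given as a rotation vector (axis times angle).
In Python, from rig import read_state, capture, job_done, tips_ahead gives the robot as it stands.
- The arm moves only by the tool carry_out, never from a script. Its argument "plan" is a list of rows, each a list of 7 numbers: the turn, a rotation vector about the tool's x, y, z as a fraction of full scale, then the shift along the tool's x, y, z as a fraction of full scale, then the opening, from 0 (shut) to 1 (fully open). In form: [[rx, ry, rz, tx, ty, tz, claw], ...]. A call has 1 to 12 rows; each row is the pose to reach, as a shift and turn from the pose commanded when the call began, along the tool's axes at that moment; what a row does not reach only later rows make up. Full scale, the value 1, is 1000 mm for a shift and pi/2 rad for a turn. A row lasts 1/8 s, in which the tool goes at most 62.5 mm and 10.7 degrees, less where a joint would pass 70% of its speed; a pose out of reach is approached as far as the arm can. A call with a number of a shift or a turn outside -1 to 1 is refused whole. A call with a gripper value outside its range is refused whole. The fingers move at their own pace and stop on an object; "grip_force" is the grip in N (left out, the last holds). Time passes only in rows, so rows that repeat a pose let the fingers close. It gives the time, the measured TCP pose, the force, the opening and the grip force at its end, in the units of the state.
- read_state(): the state, without advancing time (a new reading comes with each control period).
- capture(name): name is "side" or "top"; returns a dict with "pixels" (420x560x3 uint8, blue, green, red), "mtx" (3x3 intrinsics, pixels), "k1" (the pictures are not rectified: a ray, as slopes to the right and down, at radius r is drawn at 1 + k1 r^2 times it, then the intrinsics apply), "cam_to_world" (4x4, takes a point from camera to world coordinates). Camera axes: x right, y up, looking along -z (the intrinsics and any distortion apply to the point x, -y, -z); pixel columns grow to the right and rows downward; lengths in m; the calibration is good to about 2 mm. A picture is of the moment at which its call begins. There is no depth.
- job_done(): hands the job in; it is judged then, once.
The state is a dict: "time": time; "qpos": joint angles; "qd": joint speeds; "joint_torque": joint torques, N m; "position": TCP position; "tool_rot": TCP orientation; "force": force on the tool from outside, world axes, zero at the start; "torque": the same for the moment, N m; "width": finger opening in m; "finger_force": force on a finger pad.
Only numpy, scipy, OpenCV 4.12 (cv2) and the standard library are available. Lean on these libraries where they do the work, as an engineer would, in place of code of your own. Each camera call takes 0.05 s, during which the arm holds its last target. There are 200 camera calls.

## Task

Slide the wooden tray with its two cups off the table, up over the step and fully onto the beige plaster board, then gently push it on until its leading end sits flush and square against the aluminium fence, near the middle of the fence, and let go. Slide it and never carry it: always keep one end low on the table or on the board. Leave both cups standing on the tray all the way, and do not ram or jam the tray or disturb the paint pots and the sanding block.

Things in the scene. Friction and masses are not known exactly. Their poses are not given: they have to be found in the camera images.
- board: beige plaster board, 373 (x) by 361 (y) by 17 mm thick, lying fixed on the table. Origin at the centre of its underside on the table; the tray comes onto it across its +y edge, travelling along its -y
- step (a point): middle of the board's +y top edge: the step, a plain upright 17 mm face that the tray must get over
- fence: bright aluminium angle fixed on top of the board by two black-headed thumbscrews, near the board's -y side: an upright face 240 mm long (x) and 62 mm high. Origin on the board's top at the foot of the middle of the face; its +y axis points out of the face, towards the coming tray. Its place and yaw on the board vary a little
- tray: loose light plywood tray, 190 (x) by 240 (y) by 10 mm, about 0.45 kg (it varies), with an 8 mm batten along each long side and a dark steel bow handle at each end. Origin at the centre of its underside; its -y end is the leading end, which shall meet the fence. It balances about its middle; its weight with the cups is 6 to 11 N and it rubs on table and board as wood does
- lead_edge (a point): middle of the tray's leading (-y) end face, at the underside; 120 mm from the tray's origin
- tail_edge (a point): middle of the tray's trailing (+y) end face, at the underside
- lead_bar (a point): centre of the bar of the leading bow handle: a round level bar 12 mm thick along the tray's x, 64 mm free between its posts, 48 mm above the tray's underside, 15 mm in from the leading end. Pinched along the tray's y it lets the tray pivot in pitch
- tail_bar (a point): centre of the bar of the trailing bow handle; same shape, 15 mm in from the trailing end
- cup_a: bisque cup, 83 mm wide and 83 mm high, loose on the tray on its -x side. Origin at the centre of its foot
- cup_b: bisque cup, 84 mm wide and 85 mm high, loose on the tray on its +x side. Origin at the centre of its foot
- blue_paint: small white pot of blue paint, 44 mm wide, 30 mm high, standing on the board near its +x side; origin at the centre of its foot; leave it alone
- red_paint: small white pot of red paint, 44 mm wide, 30 mm high, standing on the board near its -x side; origin at the centre of its foot; leave it alone
- sanding_block: black sanding block, 46 by 74 by 27 mm, lying on the table beyond the tray; origin at the centre of its underside; leave it alone

How it is judged:
By the outcome, as a careful person would: the job done as asked, in the order asked, and still so for the second after the job is handed in, with the robot touching nothing.
It also fails if it takes over 54 s, if anything falls off the work surface, if the arm or the gripper's body presses on something with over 40 N, if the wrist force passes 120 N, or if a joint passes its speed limit or range.

## Working session

There is one attempt and no reset: what is moved stays moved. The work goes in short steps, Python scripts to look and compute and a tool call to move; the robot and the scene stay as the last step left them, time stands still between calls to the robot, and variables do not carry over. Pictures are saved under pics/ and viewed, at most 10 in all, crops included, and the job is handed in when it is done.

Besides the shell and the picture viewer there is one more tool, called in YAML: its name, and indented under it one key for each argument. carry_out: Moves the arm, as the interface text tells. Its arguments: {"type":"object","properties":{"plan":{"type":"array"},"grip_force":{"type":"number"}},"required":["plan"]}

```bash
mkdir -p pics; ls; cat > h.py <<'E'
import numpy as np, cv2
from rig import read_state, capture, job_done, tips_ahead
from scipy.spatial.transform import Rotation as R
def ray(c,uv):
    uv=np.atleast_2d(np.float64(uv))
    K=c["mtx"]; d=(uv-[K[0][2],K[1][2]])/[K[0][0],K[1][1]]
    s=d.copy()
    for _ in range(30): s=d/(1+c["k1"]*(s**2).sum(1,keepdims=True))
    T=np.array(c["cam_to_world"]); v=np.c_[s[:,0],-s[:,1],-np.ones(len(s))]@T[:3,:3].T
    return T[:3,3],v
def plane(c,uv,z):
    o,v=ray(c,uv); return o+v*((z-o[2])/v[:,2:])
def proj(c,P):
    T=np.array(c["cam_to_world"]); p=(np.atleast_2d(P)-T[:3,3])@T[:3,:3]
    s=np.c_[p[:,0],-p[:,1]]/-p[:,2:]; s=s*(1+c["k1"]*(s**2).sum(1,keepdims=True))
    K=c["mtx"]; return s*[K[0][0],K[1][1]]+[K[0][2],K[1][2]]
E
python3 - <<'E'
from h import *
np.set_printoptions(precision=4,suppress=True)
for n in("side","top"):
    c=capture(n); cv2.imwrite(f"pics/{n}0.png",c["pixels"]); print(c["mtx"],c["k1"],c["cam_to_world"])
print(read_state(),tips_ahead)
E
```

```text
pics
[[522.6608   0.     286.0859]
 [  0.     522.6608 208.2444]
 [  0.       0.       1.    ]] -0.03552284833468726 [[-0.8595  0.2389 -0.4518 -0.0059]
 [-0.5104 -0.3545  0.7835  0.9718]
 [ 0.0269  0.904   0.4266  0.56  ]
 [ 0.      0.      0.      1.    ]]
[[526.4284   0.     278.6204]
 [  0.     526.4284 205.6685]
 [  0.       0.       1.    ]] 0.07056327232072647 [[ 0.0287  0.9932 -0.1131  0.3947]
 [-0.9996  0.0278 -0.0096  0.0344]
 [-0.0064  0.1133  0.9935  1.199 ]
 [ 0.      0.      0.      1.    ]]
{'time': 0.1, 'qpos': array([-1.2466,  0.3139,  0.0451,  1.3036, -0.    ,  1.4312]), 'qd': array([ 0.0003, -0.0007,  0.0035,  0.0019,  0.0006,  0.0015]), 'joint_torque': array([  0.002 , -48.1725,  29.9243,   0.0128,  -0.0001,   0.    ]), 'position': array([ 0.2571, -0.5139,  0.2525]), 'tool_rot': array([-3.0559, -0.7216,  0.0003]), 'force': array([0.5263, 0.1243, 0.4363]), 'torque': array([-0.0083, -0.0014, -0.0406]), 'finger_force': 0.0, 'width': 0.08513798313923225} 0.022
```

View pics/side0.png

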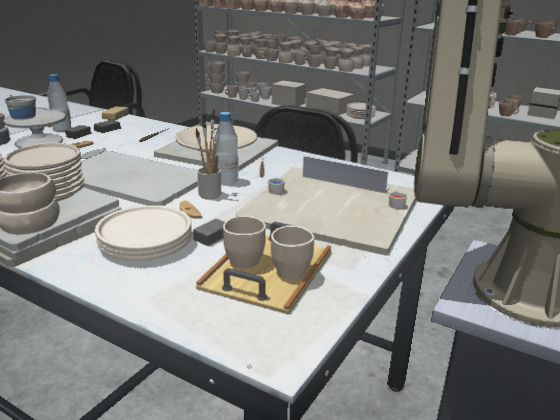

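View pics/top0.png

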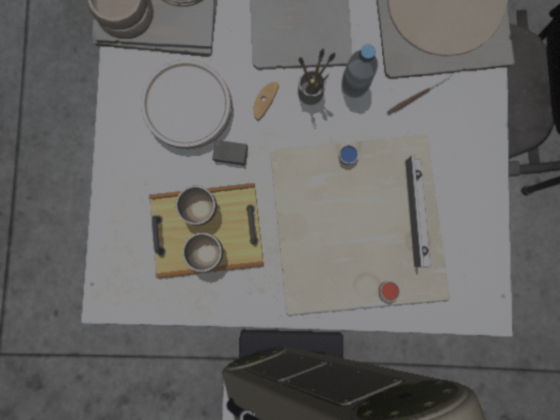

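The side view shows the tray (about (265,265)) with two cups and the board beyond it. The top view shows the tray at about (206,230), with its lead bar at (252,225) and tail bar at (157,235). The fence face is near column 410, and the pots are at (348,155) and (389,292).

```bash
python3 - <<'E'
from h import *
im=cv2.imread("pics/top0.png")[130:320,140:455]
cv2.imwrite("pics/topz.png",cv2.resize(cv2.convertScaleAbs(im,alpha=1.5),None,fx=2.5,fy=2.5,interpolation=cv2.INTER_CUBIC))
im=cv2.imread("pics/top0.png"); h=cv2.cvtColor(im,cv2.COLOR_BGR2HSV)
for p in [(240,230),(256,200),(225,188),(300,230),(120,250),(412,210),(420,200),(348,155),(389,292),(158,235),(252,225),(435,250)]: print(p,h[p[1],p[0]])
E
```

```text
(240, 230) [ 24  87 141]
(256, 200) [ 27  41 112]
(225, 188) [ 13 133 111]
(300, 230) [ 19  26 140]
(120, 250) [ 30   4 139]
(412, 210) [ 0  5 56]
(420, 200) [105   4 142]
(348, 155) [110 120 117]
(389, 292) [  4 140 133]
(158, 235) [18 61 71]
(252, 225) [105   8  65]
(435, 250) [ 23  24 136]
```

View pics/topz.png

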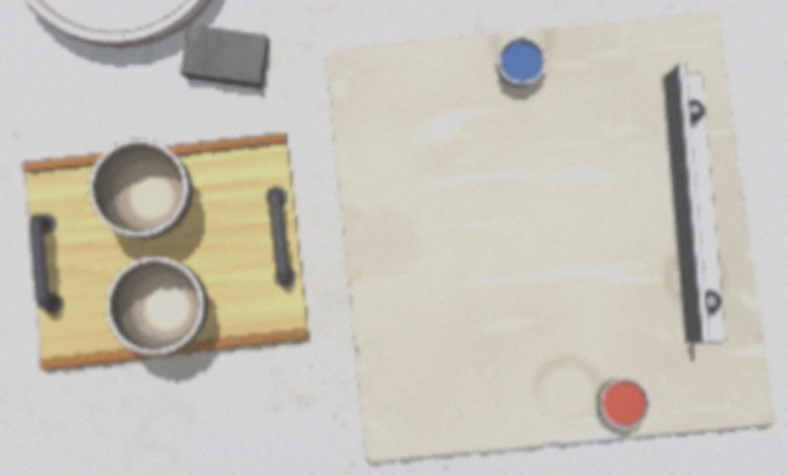

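The zoom shows the tray corners at about (24,165), (285,137), (308,338) and (43,368). The dark fence face has its foot line from (664,75) to (688,340), and the board's +y edge runs from (328,58) to (368,462).

```bash
cat > m.py <<'E'
from h import *
np.set_printoptions(precision=4,suppress=True)
def ang(d): return np.degrees(np.arctan2(d[1],d[0]))
def tray(c,z=0.014,show=True):
    h=cv2.cvtColor(c["pixels"],cv2.COLOR_BGR2HSV); m=cv2.inRange(h,(8,65,50),(30,255,255))
    m[:,:130]=0; m[:150]=0; m[320:]=0
    m=cv2.morphologyEx(m,cv2.MORPH_OPEN,np.ones((3,3)))
    cs=[k for k in cv2.findContours(m,0,1)[0] if cv2.contourArea(k)>100]
    p=plane(c,np.vstack(cs)[:,0].astype(float),z)[:,:2]
    r=cv2.minAreaRect((p*1000).astype(np.float32)); return r,cv2.boxPoints(r)
def z2(p): return (np.array(p,float)+.5)/2.5-.5+[140,130]
E
python3 - <<'E'
from m import *
c=capture("top")
print("tray",tray(c))
q=plane(c,z2([(24,165),(285,137),(308,338),(43,368)]),.014); print(q*1000, q.mean(0)*1000)
for n,a,b,z in [("leadbar",(278,200),(287,274),.048),("tailbar",(40,222),(51,302),.048),("step",(328,58),(368,462),.017),("fencefoot",(664,75),(688,340),.017),("fencetop",(683,65),(700,340),.079),("board -y",(716,14),(772,425),.017)]:
    p=plane(c,z2([a,b]),z)[:,:2]; d=p[0]-p[1]; print(n,p*1000,p.mean(0)*1000,ang(d),np.linalg.norm(d))
for n,a,z in [("cupA",(156,307),.093),("cupB",(140,189),.095),("blue",(522,62),.047),("red",(625,403),.047)]: print(n,plane(c,z2([a]),z)*1000)
# fence foot by row: darkness edge subpixel
g=cv2.cvtColor(c["pixels"],cv2.COLOR_BGR2GRAY).astype(float)
pts=[];tp=[]
for v in range(166,262,4):
    r=g[v,395:430]; d=np.diff(r); i=int(np.argmin(d[:22])); w=-d[max(0,i-1):i+2]; pts.append((395+max(0,i-1)+(w*np.arange(len(w))).sum()/w.sum()+.5,v))
    i=int(np.argmax(d)); w=d[i-1:i+2]; tp.append((395+i-1+(w*np.arange(3)).sum()/w.sum()+.5,v))
for P,z in((pts,.017),(tp,.079)):
    p=plane(c,P,z); l=cv2.fitLine((p[:,:2]*1000).astype(np.float32),cv2.DIST_HUBER,0,.01,.01).ravel(); print("fit",l,ang(l[:2]))
E
```

```text
tray (((470.5201416015625, 209.03793334960938), (187.59666442871094, 237.94505310058594), 8.184141159057617), array([[360.7408, 313.4461],
       [394.6134,  77.9244],
       [580.2996, 104.6297],
       [546.4269, 340.1515]], dtype=float32))
[[544.1495 339.3179  14.    ]
 [576.5125 104.0193  14.    ]
 [395.4391  77.2315  14.    ]
 [362.7143 311.901   14.    ]] [469.7038 208.1174  14.    ]
leadbar [[515.1292 106.2767]
 [450.3684  96.1463]] [482.7488 101.2115] 8.890601245982543 0.06554837970901962
tailbar [[489.9674 313.8096]
 [420.5025 300.337 ]] [455.2349 307.0733] 10.976187652629285 0.07075930436340039
step [[650.0742  67.0087]
 [288.7822  20.7657]] [469.4282  43.8872] 7.29382554133337 0.3642393207070283
fencefoot [[ 642.2277 -238.3687]
 [ 403.9381 -259.6906]] [ 523.0829 -249.0297] 5.113146377483972 0.2392416512093732
fencetop [[ 638.3738 -240.1937]
 [ 403.7819 -254.2184]] [ 521.0778 -247.2061] 3.42127538021381 0.2350107191936729
board -y [[ 699.7326 -284.9046]
 [ 332.4907 -331.9591]] [ 516.1117 -308.4319] 7.301487087524695 0.3702441737574297
cupA [[417.6351 202.2855  93.    ]]
cupB [[516.2958 220.0127  95.    ]]
blue [[ 644.54  -106.261   47.   ]]
red [[ 348.2371 -198.3357   47.    ]]
fit [   0.9966    0.0825  535.3098 -245.9717] 4.7323427
fit [   0.9965    0.0834  502.6889 -247.6828] 4.7841163
```

```bash
cat >> m.py <<'E'
def go(p,yaw,s=None):
    """row for TCP at p with tool y along the tray's y at the given yaw (deg), pointing down"""
    s=s or read_state(); R0=R.from_rotvec(s["tool_rot"]); best=None
    for k in(0,180):
        a=np.radians(yaw+90+k); y=np.array([np.cos(a),np.sin(a),0]); z=np.array([0,0,-1.]); M=np.c_[np.cross(y,z),y,z]
        r=(R0.inv()*R.from_matrix(M)).as_rotvec()
        if best is None or np.linalg.norm(r)<np.linalg.norm(best): best=r
    return np.r_[best/(np.pi/2),R0.inv().apply(np.array(p)-s["position"])].round(4)
E
python3 - <<'E'
from m import *
s=read_state(); print(go([.484,.103,.16],8.2),go([.484,.103,.051],8.2))
# triangulate bar by side view: predicted bar pixels
c=capture("side")
for P in([.484,.103,.048],[.4555,.310,.048]): print(proj(c,P))
cv2.imwrite("pics/sz.png",cv2.resize(c["pixels"][190:320,180:350],None,fx=4,fy=4,interpolation=cv2.INTER_CUBIC))
E
```

```text
[-0.0009  0.      0.2041  0.4789 -0.4501  0.0933] [-0.0009  0.      0.2041  0.4789 -0.45    0.2023]
[[290.076  225.8765]]
[[245.9822 273.4281]]
```

View pics/sz.png

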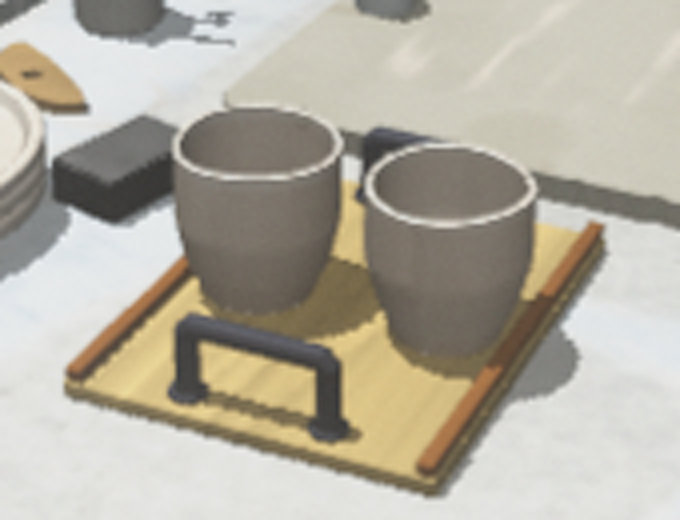

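The side zoom shows the tail bar centre at about (262,340), close to its prediction. Its posts are free, and both cups stand clear of the bars.

carry_out:
  plan:
    - [0,0,0.204,0.479,-0.45,0.093,0.53]
    - [0,0,0.204,0.479,-0.45,0.093,0.53]
    - [0,0,0.204,0.479,-0.45,0.093,0.53]
    - [0,0,0.204,0.479,-0.45,0.093,0.53]
    - [0,0,0.204,0.479,-0.45,0.093,0.53]
    - [0,0,0.204,0.479,-0.45,0.093,0.53]
    - [0,0,0.204,0.479,-0.45,0.093,0.53]
    - [0,0,0.204,0.479,-0.45,0.093,0.53]
    - [0,0,0.204,0.479,-0.45,0.093,0.53]
    - [0,0,0.204,0.479,-0.45,0.093,0.53]
    - [0,0,0.204,0.479,-0.45,0.093,0.53]
    - [0,0,0.204,0.479,-0.45,0.093,0.53]
  grip_force: 40

```text
time: 1.7
position: [0.4844, 0.1047, 0.1596]
tool_rot: [-3.133, -0.232, 0.001]
force: [-0.8, 0.3, 0.0]
width: 0.0452
finger_force: 0.0
```

```bash
python3 - <<'E'
from m import *
s=read_state(); print(s["time"],s["position"],s["width"],s["force"],s["qpos"]); print(go([.484,.103,.085],8.2),go([.484,.103,.051],8.2))
E
```

```text
1.7 [0.4844 0.1047 0.1596] 0.04521642410009339 [-0.8466  0.305   0.0479] [ 0.0507  0.2122 -0.3251  1.0344  0.0001  3.0444]
[-0.0001  0.0005  0.003  -0.0006  0.0017  0.0746] [-0.0001  0.0005  0.003  -0.0006  0.0017  0.1086]
```

carry_out:
  plan:
    - [0,0,0.003,0,0.001,0.03,0.53]
    - [0,0,0.003,0,0.001,0.06,0.53]
    - [0,0,0.003,0,0.001,0.08,0.53]
    - [0,0,0.003,0,0.001,0.095,0.53]
    - [0,0,0.003,0,0.001,0.108,0.53]
    - [0,0,0.003,0,0.001,0.108,0.35]
    - [0,0,0.003,0,0.001,0.108,0.25]
    - [0,0,0.003,0,0.001,0.108,0.2]
    - [0,0,0.003,0,0.001,0.108,0.1]
    - [0,0,0.003,0,0.001,0.108,0.0]
    - [0,0,0.003,0,0.001,0.108,0.0]
    - [0,0,0.003,0,0.001,0.108,0.0]
  grip_force: 40

```text
time: 3.2
position: [0.4848, 0.1022, 0.0529]
tool_rot: [-3.133, -0.219, -0.002]
force: [-1.4, 5.4, 3.1]
width: 0.0103
finger_force: 39.0
```

```bash
python3 - <<'E'
from m import *
s=read_state(); print(s["time"],s["position"],s["width"],s["force"],s["finger_force"],s["qpos"])
c=capture("side"); cv2.imwrite("pics/s1.png",c["pixels"][130:350,130:450].repeat(2,0).repeat(2,1)); print(tray(capture("top"))[0])
E
```

```text
3.2 [0.4848 0.1022 0.0529] 0.010268247003492147 [-1.4325  5.4477  3.0587] 38.96101355552673 [ 0.0449  0.3186 -0.4782  0.7729  0.0014  3.047 ]
((461.00946044921875, 275.2493591308594), (187.49073791503906, 91.3045425415039), 8.284364700317383)
```

View pics/s1.png

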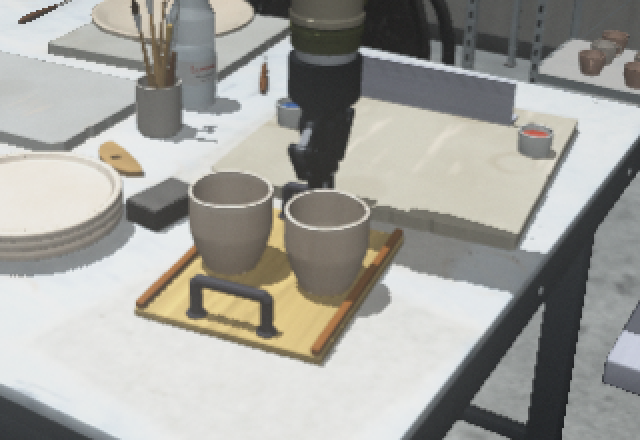

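The picture shows the jaws pinching the lead bar at about (305,190), with the tray unmoved and both cups standing. Next I compute the lift-and-drag waypoints.

```bash
python3 - <<'E'
from m import *
s=read_state(); X=lambda y:.4848+.032*(.102-y)/.2985
for y,z,w in [(.105,.078,8.2),(.05,.078,8.2),(-.02,.078,8),(-.06,.078,7.5),(-.09,.071,7),(-.196,.070,5.5)]: print(y,go([X(y),y,z],w,s))
E
```

```text
0.105 [-0.0008 -0.0008 -0.0023  0.0001 -0.0028 -0.0251]
0.05 [-0.0008 -0.0008 -0.0023 -0.0017  0.0525 -0.0251]
-0.02 [-0.0008 -0.0008 -0.0001 -0.004   0.1229 -0.0252]
-0.06 [-0.0008 -0.0008  0.0055 -0.0053  0.1631 -0.0253]
-0.09 [-0.0009 -0.0008  0.011  -0.0063  0.1932 -0.0183]
-0.196 [-0.0009 -0.0007  0.0277 -0.0098  0.2998 -0.0175]
```

carry_out:
  plan:
    - [0,0,0,0,-0.001,-0.008,0]
    - [0,0,0,0,-0.002,-0.016,0]
    - [0,0,0,0,-0.003,-0.024,0]
    - [0,0,0,0,-0.003,-0.026,0]
    - [0,0,0,0,0.001,-0.026,0]
    - [0,0,0,0,0.007,-0.026,0]
    - [0,0,0,-0.001,0.014,-0.026,0]
    - [0,0,0,-0.001,0.021,-0.026,0]
    - [0,0,0,-0.001,0.027,-0.026,0]
    - [0,0,0,-0.001,0.031,-0.026,0]
    - [0,0,0,-0.001,0.033,-0.026,0]
    - [0,0,0,-0.001,0.033,-0.026,0]

```text
time: 4.8
position: [0.4882, 0.0682, 0.0784]
tool_rot: [3.133, 0.217, 0.0]
force: [-0.0, -0.8, -5.0]
width: 0.0107
finger_force: 39.0
```

```bash
python3 - <<'E'
from m import *
s=read_state(); print(s["time"],s["position"],s["width"],s["force"],s["torque"],s["finger_force"])
X=lambda y:.4848+.032*(.102-y)/.2985
for y,z,w in [(.105,.078,8.2),(.05,.078,8.2),(-.02,.078,8),(-.06,.078,7.5),(-.09,.071,7),(-.196,.070,5.5)]: print(y,go([X(y),y,z],w,s))
c=capture("side"); cv2.imwrite("pics/s2.png",c["pixels"][170:350,170:400].repeat(3,0).repeat(3,1))
E
```

```text
4.8 [0.4882 0.0682 0.0784] 0.010651701324407542 [-0.0013 -0.8112 -4.9715] [-0.4939  0.03    0.0257] 38.98446500301361
0.105 [ 0.0006 -0.0001 -0.0031  0.0014 -0.0369  0.0003]
0.05 [ 0.0006 -0.0001 -0.0031 -0.0003  0.0184  0.0004]
-0.02 [ 0.0006 -0.0001 -0.0008 -0.0026  0.0887  0.0004]
-0.06 [ 0.0006 -0.0001  0.0047 -0.0038  0.1289  0.0005]
-0.09 [ 0.0006 -0.0001  0.0103 -0.0048  0.1591  0.0075]
-0.196 [ 0.0006 -0.0001  0.0269 -0.0081  0.2656  0.0086]
```

View pics/s2.png

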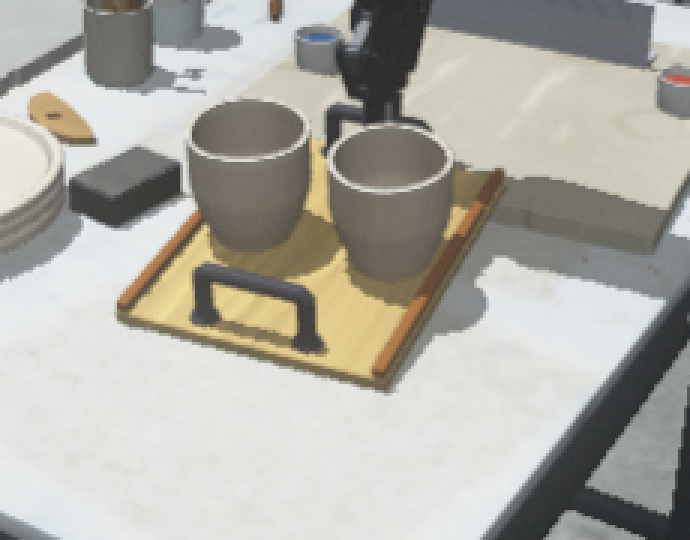

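The picture shows the lead end raised near (400,150), the tail still on the table, and the cups standing. I drag on over the step.

carry_out:
  plan:
    - [0,0,0,0,0.003,0,0]
    - [0,0,0,0,0.01,0,0]
    - [0,0,-0.001,0,0.018,0,0]
    - [0,0,-0.001,-0.001,0.026,0,0]
    - [0,0,-0.001,-0.001,0.034,0,0]
    - [0,0,-0.001,-0.001,0.042,0,0]
    - [0,0,-0.001,-0.002,0.05,0,0]
    - [0,0,-0.001,-0.002,0.058,0,0]
    - [0,0,-0.001,-0.002,0.065,0,0]
    - [0,0,-0.001,-0.002,0.071,0,0]
    - [0,0,-0.001,-0.002,0.074,0,0]
    - [0,0,-0.001,-0.002,0.075,0,0]

```text
time: 6.35
position: [0.4965, -0.0061, 0.0783]
tool_rot: [3.134, 0.22, 0.0]
force: [0.2, 0.4, -5.6]
width: 0.0105
finger_force: 39.0
```

```bash
python3 - <<'E'
from m import *
s=read_state(); print(s["time"],s["position"],s["width"],s["force"],s["torque"],s["finger_force"])
X=lambda y:.4848+.032*(.102-y)/.2985
for y,z,w in [(-.02,.078,8),(-.06,.078,7.5),(-.09,.071,7),(-.196,.070,5.5)]: print(y,go([X(y),y,z],w,s))
print(tray(capture("top")))
E
```

```text
6.35 [ 0.4965 -0.0061  0.0783] 0.01051946005573569 [ 0.156   0.3844 -5.5849] [-0.0828 -0.0207  0.0084] 38.967549204826355
-0.02 [ 0.     -0.0001  0.0003 -0.0006  0.014   0.0003]
-0.06 [ 0.     -0.0001  0.0058 -0.0019  0.0542  0.0003]
-0.09 [ 0.     -0.0001  0.0114 -0.0029  0.0843  0.0073]
-0.196 [ 0.     -0.0001  0.028  -0.0064  0.1909  0.0083]
(((481.14813232421875, 120.63706970214844), (189.7979736328125, 176.84925842285156), 8.352808952331543), array([[374.4105, 194.3379],
       [400.1011,  19.3646],
       [587.8857,  46.9362],
       [562.1952, 221.9095]], dtype=float32))
```

carry_out:
  plan:
    - [0,0,0,0,0.002,0,0]
    - [0,0,0.001,0,0.007,0,0]
    - [0,0,0.001,0,0.013,0,0]
    - [0,0,0.002,-0.001,0.019,0,0]
    - [0,0,0.003,-0.001,0.025,0,0]
    - [0,0,0.003,-0.001,0.031,0,0]
    - [0,0,0.004,-0.001,0.037,0,0]
    - [0,0,0.005,-0.002,0.043,0,0]
    - [0,0,0.005,-0.002,0.049,0,0]
    - [0,0,0.006,-0.002,0.053,0,0]
    - [0,0,0.006,-0.002,0.055,0,0]
    - [0,0,0.006,-0.002,0.055,0,0]

```text
time: 7.9
position: [0.5021, -0.0611, 0.0783]
tool_rot: [3.134, 0.205, -0.0]
force: [-0.6, 1.0, -1.5]
width: 0.0106
finger_force: 39.4
```

```bash
python3 - <<'E'
from m import *
s=read_state(); print(s["time"],s["position"],s["width"],s["force"],s["torque"],s["finger_force"])
X=lambda y:.4848+.032*(.102-y)/.2985
for y,z,w in [(-.09,.071,7),(-.196,.070,5.5)]: print(y,go([X(y),y,z],w,s))
c=capture("side"); cv2.imwrite("pics/s3.png",c["pixels"][150:330,190:420].repeat(3,0).repeat(3,1))
E
```

```text
7.9 [ 0.5021 -0.0611  0.0783] 0.01063200768816435 [-0.6148  0.98   -1.4593] [0.2016 0.1288 0.0364] 39.350096583366394
-0.09 [ 0.0005  0.0001  0.0053 -0.0005  0.0291  0.0073]
-0.196 [ 0.0005  0.0001  0.022  -0.0031  0.1357  0.0084]
```

View pics/s3.png

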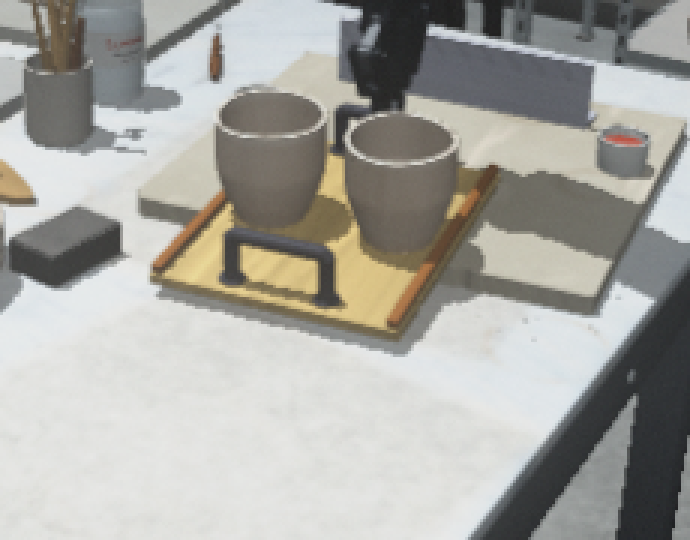

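The picture shows the tray resting on the step edge near its middle, its tail just above the table at (280,310), and the cups standing. I now lower the lead onto the board while pulling on.

carry_out:
  plan:
    - [0,0,0.001,0,0.004,0,0]
    - [0,0,0.002,0,0.01,0.001,0]
    - [0,0,0.003,0,0.016,0.002,0]
    - [0,0,0.004,0,0.021,0.004,0]
    - [0,0,0.005,0,0.026,0.005,0]
    - [0,0,0.005,0,0.03,0.006,0]
    - [0,0,0.005,-0.001,0.033,0.007,0]
    - [0,0,0.005,-0.001,0.034,0.008,0]
    - [0,0,0.005,-0.001,0.034,0.008,0]

```text
time: 9.07
position: [0.5056, -0.0947, 0.0703]
tool_rot: [3.135, 0.193, 0.0]
force: [-0.2, 2.9, -2.0]
width: 0.0105
finger_force: 39.4
```

```bash
python3 - <<'E'
from m import *
s=read_state(); print(s["time"],s["position"],s["width"],s["force"],s["torque"],s["finger_force"])
X=lambda y:.4848+.032*(.102-y)/.2985
for y,z,w in [(-.196,.070,5.5)]: print(y,go([X(y),y,z],w,s))
print(tray(capture("top"),.03))
E
```

```text
9.075 [ 0.5056 -0.0947  0.0703] 0.010534956685532752 [-0.2496  2.8624 -1.9551] [ 0.7745  0.0654 -0.0427] 39.44433510303497
-0.196 [ 0.0002 -0.0001  0.017  -0.0014  0.1019  0.0003]
(((494.97454833984375, 7.374137878417969), (188.11900329589844, 237.20101928710938), 7.061757564544678), array([[ 387.0479,  113.5114],
       [ 416.2092, -121.8903],
       [ 602.9011,  -98.7631],
       [ 573.7399,  136.6386]], dtype=float32))
```

carry_out:
  plan:
    - [0,0,0.001,0,0.003,0.001,0]
    - [0,0,0.002,0,0.011,0.001,0]
    - [0,0,0.004,0,0.021,0.001,0]
    - [0,0,0.006,0,0.032,0.001,0]
    - [0,0,0.007,0,0.043,0.001,0]
    - [0,0,0.009,-0.001,0.054,0.001,0]
    - [0,0,0.011,-0.001,0.065,0.001,0]
    - [0,0,0.013,-0.001,0.076,0.001,0]
    - [0,0,0.015,-0.001,0.087,0.001,0]
    - [0,0,0.017,-0.001,0.096,0.001,0]
    - [0,0,0.017,-0.001,0.101,0.001,0]
    - [0,0,0.017,-0.001,0.102,0.001,0]

```text
time: 10.62
position: [0.5173, -0.1949, 0.0702]
tool_rot: [-3.136, -0.152, -0.002]
force: [-0.9, 9.0, 6.2]
width: 0.0104
finger_force: 40.4
```

```bash
python3 - <<'E'
from m import *
s=read_state(); print(s["time"],s["position"],s["width"],s["force"],s["torque"],s["finger_force"],s["qpos"])
c=capture("top"); cv2.imwrite("pics/t2.png",cv2.resize(c["pixels"][130:320,140:455],None,fx=2.5,fy=2.5,interpolation=cv2.INTER_CUBIC))
print(tray(c,.031))
E
```

```text
10.625 [ 0.5173 -0.1949  0.0702] 0.010443717532698477 [-0.8901  8.9513  6.1908] [ 2.0712  0.1091 -0.0029] 40.35174787044525 [-0.5067  0.3941 -0.3111  0.8658  0.0023  2.5378]
(((508.5283508300781, -92.15422058105469), (188.61849975585938, 238.31869506835938), 5.8209381103515625), array([[ 402.6203,   16.8259],
       [ 426.7905, -220.264 ],
       [ 614.4364, -201.1343],
       [ 590.2662,   35.9556]], dtype=float32))
```

View pics/t2.png

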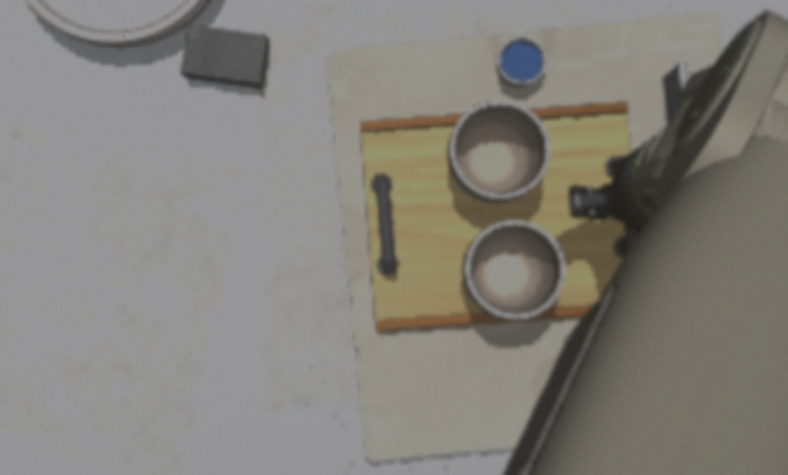

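The picture shows the tray wholly on the board, with its tail end about 15 px (zoomed) inside the edge. Both cups stand at (499,150) and (514,270), and blue paint is clear at (522,62). I release and back off upward.

carry_out:
  plan:
    - [0,0,0,0,-0.001,-0.001,0.1]
    - [0,0,0,0,-0.001,-0.001,0.3]
    - [0,0,0,0,-0.001,-0.001,0.45]
    - [0,0,0,0,-0.001,-0.001,0.45]
    - [0,0,0,0,-0.001,-0.02,0.45]
    - [0,0,0,0,-0.001,-0.06,0.45]
    - [0,0,0,0,-0.001,-0.11,0.45]
    - [0,0,0,0,-0.001,-0.14,0.45]
    - [0,0,0,0,-0.001,-0.14,0.45]

```text
time: 11.8
position: [0.5186, -0.1959, 0.2123]
tool_rot: [3.134, 0.151, 0.008]
force: [0.5, 0.4, -0.0]
width: 0.0384
finger_force: 0.0
```

```bash
python3 - <<'E'
from m import *
s=read_state(); print(s["time"],s["position"],s["width"],s["force"])
c=capture("top"); r=tray(c,.031); print(r)
(cx,cy),_,a=r[0]; 
print(plane(c,z2([(383,188),(387,262)]),.065))
print(go([.497,.013,.21],5.6,s),go([.497,.013,.070],5.6,s))
E
```

```text
11.8 [ 0.5186 -0.1959  0.2123] 0.03836521234216658 [ 0.4757  0.3798 -0.0299]
(((508.4102478027344, -92.23188018798828), (188.64402770996094, 237.77552795410156), 5.693663120269775), array([[ 402.7587,   16.7117],
       [ 426.3484, -219.8908],
       [ 614.0618, -201.1754],
       [ 590.4721,   35.427 ]], dtype=float32))
[[0.5264 0.0145 0.065 ]
 [0.4623 0.0095 0.065 ]]
[ 0.0025 -0.0031 -0.001  -0.0015 -0.2101  0.0015] [ 0.0025 -0.0031 -0.001  -0.0022 -0.2106  0.1415]
```

carry_out:
  plan:
    - [0.002,-0.003,-0.001,-0.002,-0.05,0,0.45]
    - [0.002,-0.003,-0.001,-0.002,-0.1,0,0.45]
    - [0.002,-0.003,-0.001,-0.002,-0.16,0,0.45]
    - [0.002,-0.003,-0.001,-0.002,-0.211,0,0.45]
    - [0.002,-0.003,-0.001,-0.002,-0.211,0.02,0.45]
    - [0.002,-0.003,-0.001,-0.002,-0.211,0.06,0.45]
    - [0.002,-0.003,-0.001,-0.002,-0.211,0.1,0.45]
    - [0.002,-0.003,-0.001,-0.002,-0.211,0.125,0.45]
    - [0.002,-0.003,-0.001,-0.002,-0.211,0.137,0.45]
    - [0.002,-0.003,-0.001,-0.002,-0.211,0.14,0.45]
    - [0.002,-0.003,-0.001,-0.002,-0.211,0.14,0.45]

```text
time: 13.22
position: [0.4951, 0.0148, 0.0697]
tool_rot: [-3.135, -0.153, 0.007]
force: [-0.5, -0.3, 0.2]
width: 0.0387
finger_force: 0.0
```

```bash
python3 - <<'E'
from m import *
s=read_state(); print(s["time"],s["position"],s["width"],s["force"])
c=capture("side"); cv2.imwrite("pics/s4.png",c["pixels"][130:310,210:440].repeat(3,0).repeat(3,1))
E
```

```text
13.225 [0.4951 0.0148 0.0697] 0.03871923490641104 [-0.4537 -0.2513  0.231 ]
```

View pics/s4.png

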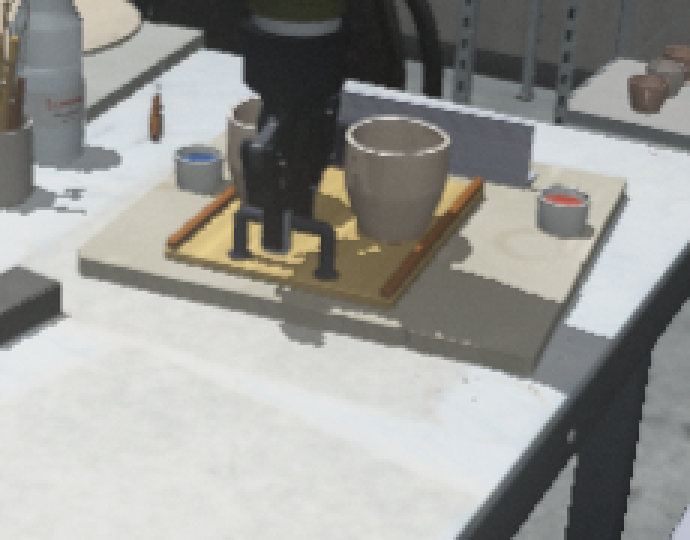

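The picture shows the fingers straddling the tail bar at about (280,215), with both cups standing and the tray flat on the board.

carry_out:
  plan:
    - [0,0,0,0,0,0,0.3]
    - [0,0,0,0,0,0,0.2]
    - [0,0,0,0,0,0,0.1]
    - [0,0,0,0,0,0,0]
    - [0,0,0,0,0,0,0]
    - [0,0,0,0,0,0,0]
  grip_force: 30

```text
time: 14.02
position: [0.4952, 0.0146, 0.0699]
tool_rot: [-3.136, -0.153, 0.006]
force: [-1.2, -1.4, 6.1]
width: 0.0108
finger_force: 29.4
```

```bash
python3 - <<'E'
from m import *
s=read_state(); print(s["time"],s["position"],s["width"],s["force"],s["torque"])
c=capture("top"); print(tray(c,.031))
g=cv2.cvtColor(c["pixels"],cv2.COLOR_BGR2GRAY).astype(float)
P=[]
for v in range(166,262,4):
    d=np.diff(g[v,395:430]); i=int(np.argmin(d[:22])); P.append((395+i+.5,v))
p=plane(c,P,.017)[:,:2]*1000; l=cv2.fitLine(p.astype(np.float32),cv2.DIST_HUBER,0,.01,.01).ravel(); print(l,ang(l[:2]),p.round(0).tolist()[::4])
for y,x,w in [(-.014,.4985,4.75),(-.0236,.5003,4.75)]: print(go([x,y,.0697],w,s))
E
```

```text
14.025 [0.4952 0.0146 0.0699] 0.010765074587736258 [-1.2079 -1.3741  6.1484] [-0.3557  0.1721  0.0216]
(((513.606201171875, -145.3485870361328), (188.7230987548828, 131.3509063720703), 5.926017761230469), array([[ 412.9683,  -89.7664],
       [ 426.5295, -220.4153],
       [ 614.2441, -200.9308],
       [ 600.6829,  -70.2818]], dtype=float32))
[   0.9965    0.0831  523.4057 -246.8669] 4.7691503 [[628.0, -239.0], [591.0, -241.0], [555.0, -244.0], [519.0, -248.0], [483.0, -250.0], [447.0, -252.0]]
[-0.0014  0.0024  0.0094  0.0005  0.0288  0.0001]
[-0.0014  0.0024  0.0094  0.0014  0.0385  0.0001]
```

carry_out:
  plan:
    - [0,0,0.001,0,0.003,-0.001,0]
    - [0,0,0.003,0,0.008,-0.001,0]
    - [0,0,0.005,0,0.013,-0.001,0]
    - [0,0,0.007,0,0.018,-0.001,0]
    - [0,0,0.009,0.001,0.022,-0.001,0]
    - [0,0,0.011,0.001,0.026,-0.001,0]
    - [0,0,0.011,0.001,0.029,-0.001,0]
    - [0,0,0.011,0.001,0.03,-0.001,0]
    - [0,0,0.011,0.001,0.03,-0.001,0]

```text
time: 15.2
position: [0.4982, -0.0138, 0.0699]
tool_rot: [-3.133, -0.127, 0.009]
force: [-0.5, 4.2, 2.9]
width: 0.0105
finger_force: 29.6
```

```bash
cat >> m.py <<'E'
def lead():
    s=read_state(); print(s["time"],s["position"],s["width"],s["force"],s["torque"])
    c=capture("top"); r=tray(c,.031); print(r)
    b=r[1]; b=b[np.argsort(b[:,1])][:2]; 
    for q in b: print("gap",q[1]-(-246.9+(q[0]-523.4)*np.tan(np.radians(4.75))))
    return c
E
python3 - <<'E'
from m import *
lead()
E
```

```text
15.2 [ 0.4982 -0.0138  0.0699] 0.010483469811147434 [-0.5353  4.1886  2.9071] [1.0414 0.0875 0.0123]
(((515.3917236328125, -185.21994018554688), (188.769775390625, 108.52407836914062), 4.333168983459473), array([[ 417.1768, -138.2444],
       [ 425.3764, -246.4582],
       [ 613.6066, -232.1955],
       [ 605.407 , -123.9817]], dtype=float32))
gap 8.586910789825879
gap 7.208883105845246
```

carry_out:
  plan:
    - [0,0,0,0,0.002,0,0]
    - [0,0,0,0,0.003,0,0]
    - [0,0,0,0,0.004,0,0]
    - [0,0,0,0,0.005,0,0]
    - [0,0,0,0,0.006,0,0]
    - [0,0,0,0,0.006,0,0]

```text
time: 16.0
position: [0.4987, -0.0196, 0.07]
tool_rot: [-3.133, -0.127, 0.009]
force: [-0.8, 5.5, 2.1]
width: 0.0106
finger_force: 29.6
```

```bash
python3 - <<'E'
from m import *
lead()
E
```

```text
16.0 [ 0.4987 -0.0196  0.07  ] 0.01057950931164279 [-0.7505  5.4712  2.0953] [1.0787 0.1126 0.109 ]
(((516.0841064453125, -194.0493621826172), (188.9990692138672, 104.13900756835938), 4.350742340087891), array([[ 417.9068, -149.2988],
       [ 425.8069, -253.1377],
       [ 614.2614, -238.7999],
       [ 606.3613, -134.961 ]], dtype=float32))
gap 1.8716336503656805
gap 0.5501045378747733
```

carry_out:
  plan:
    - [0,0,0,0,0.001,0,0]
    - [0,0,0,0,0.0015,0,0]
    - [0,0,0,0,0.0015,0,0]

```text
time: 16.42
position: [0.4986, -0.02, 0.0699]
tool_rot: [-3.131, -0.129, 0.009]
force: [0.3, 9.7, 2.7]
width: 0.0104
finger_force: 29.8
```

```bash
python3 - <<'E'
from m import *
lead()
E
```

```text
16.425 [ 0.4986 -0.02    0.0699] 0.01039045992258142 [0.3339 9.679  2.6581] [1.8797 0.0366 0.0506]
(((516.1116943359375, -194.6018829345703), (188.50839233398438, 105.28662109375), 4.939355850219727), array([[ 417.6749, -150.2695],
       [ 426.7402, -255.1651],
       [ 614.5485, -238.9343],
       [ 605.4832, -134.0387]], dtype=float32))
gap -0.2332858458171927
gap 0.3918481744756548
```

carry_out:
  plan:
    - [0,0,0,0,0.001,0,0]
    - [0,0,0,0,0.001,0,0]

```text
time: 16.73
position: [0.4987, -0.0201, 0.07]
tool_rot: [-3.129, -0.129, 0.008]
force: [0.0, 13.7, 3.1]
width: 0.0108
finger_force: 29.9
```

```bash
python3 - <<'E'
from m import *
lead()
E
```

```text
16.725 [ 0.4987 -0.0201  0.07  ] 0.010828465518553683 [ 0.0088 13.7396  3.1376] [ 2.4604  0.0179 -0.0024]
(((516.1397705078125, -195.61129760742188), (188.62632751464844, 102.88707733154297), 4.9367570877075195), array([[ 417.7495, -152.4748],
       [ 426.6035, -254.9802],
       [ 614.5301, -238.7478],
       [ 605.676 , -136.2424]], dtype=float32))
gap -0.037052441286078874
gap 0.5799032443522947
```

carry_out:
  plan:
    - [0,0,0,0,-0.001,0,0]
    - [0,0,0,0,-0.0015,0,0]
    - [0,0,0,0,-0.0015,0,0.1]
    - [0,0,0,0,-0.0015,0,0.25]
    - [0,0,0,0,-0.0015,0,0.4]
    - [0,0,0,0,-0.0015,0,0.4]
    - [0,0,0,0,-0.0015,-0.02,0.4]
    - [0,0,0,0,-0.0015,-0.06,0.4]
    - [0,0,0,0,-0.0015,-0.11,0.4]
    - [0,0,0,0,-0.0015,-0.15,0.4]
    - [0,0,0,0,-0.05,-0.17,0.4]
    - [0,0,0,0,-0.1,-0.17,0.4]

```text
time: 18.27
position: [0.4935, 0.0762, 0.2427]
tool_rot: [-3.137, -0.122, 0.0]
force: [0.9, 0.8, -0.1]
width: 0.0339
finger_force: 0.0
```

carry_out:
  plan:
    - [0,0,0,0,-0.06,0,0.4]
    - [0,0,0,0,-0.12,0,0.4]
    - [0,0,0,0,-0.15,0,0.4]
    - [0,0,0,0,-0.15,0,0.4]

```text
time: 18.77
position: [0.4888, 0.1714, 0.2408]
tool_rot: [-3.087, -0.244, 0.016]
force: [0.8, -0.5, -0.4]
width: 0.0346
finger_force: 0.0
```

```bash
python3 - <<'E'
from m import *
c=lead(); cv2.imwrite("pics/t3.png",cv2.resize(c["pixels"][130:320,140:455],None,fx=2.5,fy=2.5,interpolation=cv2.INTER_CUBIC))
E
```

```text
18.775 [0.4888 0.1714 0.2408] 0.0346024671609966 [ 0.8374 -0.465  -0.3617] [-0.034  -0.0175 -0.0631]
(((510.5673828125, -127.30261993408203), (188.9293975830078, 240.22146606445312), 4.979120254516602), array([[ 406.0344,  -15.844 ],
       [ 426.8839, -255.159 ],
       [ 615.1003, -238.7612],
       [ 594.2509,    0.5537]], dtype=float32))
gap -0.2390802433844499
gap 0.5190454909119921
```

View pics/t3.png

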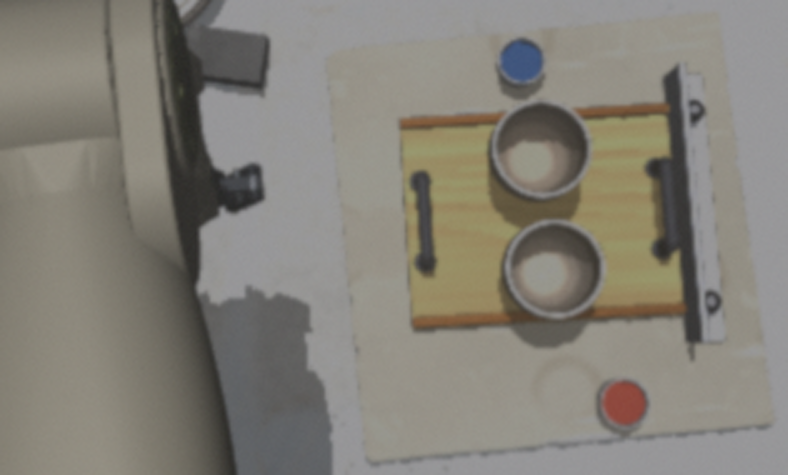

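The picture shows the tray's leading end flush with the fence along column ~670–688, and both cups standing at (541,150) and (554,270). The paint pots and sanding block have not moved, and the gripper is clear.

```bash
python3 -c "
from rig import job_done; print(job_done())"
```

```text
the job is handed in; nothing more can be done
None
```

The tray was slid up over the step and pushed flush and square (camera gaps under 1 mm) against the fence near its middle, with both cups standing, the pots and sanding block unmoved and the gripper clear, and the job was handed in at about 19 s; no verdict came back.

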